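Press the cap onto a vial in the guarded bench press

TASK

Finish the glass vial that waits in the capping press: push the press's shuttle in as far as it goes so that the vial stands under the ram, then reach down through the window in the guard and press the lever until the cap is fully home on the vial, and let the lever come back up. Then push the shuttle all the way back out with the capped vial standing in its nest. Do it all with the fingertips: do not pinch the shuttle's push plate, do not touch the guard, do not touch or lift the vial or its cap by hand, and leave the other vials, the bottle and the timer where they are.

Things in the scene. Friction and masses are not known exactly. Their poses are not given: they have to be found in the camera images.
- press: Grey bench capping press, fixed; bed 212 x 112 mm, guide wing on its left to y = +148 mm, 22 mm high. Origin on the desk under the ram axis; x to the press's rear (away from the robot at yaw 0), y to its left, z up; yaw within 0.25 rad. Column at the rear (x = +48 to +96 mm, 102 mm high). The ram's foot hangs 64.5 mm above the desk, 4 mm above the cap when the vial is under it.
- guard: Guard of the press, fixed, not to be touched; frame as press. White sheet top, 3 mm thick, upper face 115 mm above the desk, x = -110 to +26 mm, y = -56 to +56 mm, with the window in it; under it four posts and clear panels at the front, the right side and the left side (the left with an opening for the shuttle).
- window (a point): Centre of the rectangular window in the guard's top, at the sheet's upper face (press frame x = -60 mm, y = 0, z = 115 mm); axes as press. The window is 72 mm along the press's x and 76 mm along its y, with a black beaded edge about 1 mm proud.
- lever (a joint): Spring lever, hinged at press x = +80, z = 91.5 mm. 0 = up (rest), grows as its front is pressed down, stop at 0.122 rad; the ram goes down 0.08 m per rad. Cap home at about 0.113 rad (finger plate 16 mm lower). Pushes back 5 N at the finger plate at rest, 7 N pressed, about 11 N while the cap goes on (from 0.05 rad), then hard. Springs back up when let go.
- lever_plate (a point): Middle of the upper face of the lever's ribbed grey finger plate, 44 x 52 mm (press x, y), under the window: press x = -60 mm, y = 0, 99 mm above the desk (16 mm below the guard's upper face) when the lever is up. Moves with the lever.
- shuttle (a joint): Shuttle of the press, slides along the press's y. 0 = fully out to the left (start); 0.100 m = fully in against its stop (towards the press's -y), vial under the ram. Takes about 2 N to move and stays where it is left.
- nest (a point): Floor centre of the nest in the shuttle, 16 mm above the desk: a 46 mm aluminium block, its top 28 mm above the desk, with a round pocket 23.6 mm wide, 12 mm deep. At press x = 0, y = +100 mm when out, y = 0 when in. A tongue 38 mm wide, its top 19 mm above the desk, joins it to the push plate.
- pad_outer: Rubber pad on the outer face (facing the press's +y) of the shuttle's upright push plate. Origin at its middle, 50 mm above the desk, 120.5 mm to the +y side of the nest; axes as press. 56 mm (x), 4 mm thick (y), 50 mm high. The plate is 60 mm wide, 13 mm thick with both pads, its top 78 mm above the desk. Push here towards the press's -y to send the shuttle in.
- pad_inner: The same pad on the inner face of the push plate (facing -y): push here towards +y to bring the shuttle out. Origin at its middle, 111.5 mm to the +y side of the nest, 50 mm above the desk. When in, 53 mm lie between it and the guard (press y = +56 mm). A thin gusset below it reaches 23 mm in front of the plate, up to 38 mm above the desk. Both pads pressed at once is a pinch.
- vial: Clear glass vial, 22 mm wide, 38 mm high without cap, loose, standing in the nest. Origin at the centre of its underside, z up.
- cap (a joint): White snap cap of the vial, 21 mm wide, 8 mm high: how far it is pressed on. 0 = only started (start), 0.005 m = fully home. It resists with about 7 N.
- cap_top (a point): Centre of the cap's top: 60.5 mm above the desk at the start, 55.5 mm when home.
- done_1: Finished vial of the same kind, 22 mm wide, 39.5 mm high, loose on the desk behind the shuttle; leave it alone. Origin under its centre.
- done_2: Finished vial like done_1, next to it; leave it alone.
- done_3: Finished vial like done_1, next to it; leave it alone.
- timer: Bench timer, 68 x 64 x 19 mm, loose on the desk at the right of the press; leave it alone. Origin under its centre.
- ethanol_bottle: White plastic bottle with a red cap, 52 mm wide, 124 mm high, loose, at the right rear of the press; leave it alone. Origin under its centre.
Mind the look-alikes: they are no part of the job. Leave any blue or pink look-alike of the vial alone.

How it is judged:
On the way, in this order (a step that is already met when the one before it is completed fails the run):
1. the shuttle is fully in, with the vial under the ram and the cap not yet pressed (value of joint shuttle above 0.0965 m and value of joint cap below 0.003 m), for 0.1 s.
2. the lever, pressed by the fingers, has driven the cap fully home (value of joint cap above 0.0044 m and value of joint lever above 0.095 rad and contact force between the fingers and lever above 1 N and value of joint shuttle above 0.0965 m), for 0.1 s.
At the end, for the whole second after the job is handed in: The cap is pressed home on the vial (within 0.6 mm), the lever is back up, the shuttle is fully out again (within 4 mm of its outer stop) and the vial stands upright and still in its nest (value of joint cap above 0.0044 m and value of joint lever below 0.015 rad and value of joint shuttle below 0.004 m and distance between vial and nest below 0.005 m and angle between vial's own z axis and vertical below 0.1 rad and linear speed of vial below 0.01 m/s); the robot touches nothing.
It fails at once if the robot touches the guard (contact force between any of the arm, the fingers and guard above 0.5 N).
It fails at once if the robot touches the vial or its cap (contact force between any of the arm, the fingers and vial above 0.3 N).
It fails at once if the vial is lifted out of its nest or tipped (distance between vial and nest above 0.01 m or angle between vial's own z axis and vertical above 0.3 rad).
It fails at once if the push plate is pinched instead of pushed (contact force between the fingers and pad_outer above 0.5 N and contact force between the fingers and pad_inner above 0.5 N).
It fails at once if a finished vial, the timer or the bottle is disturbed (distance of any of done_1, done_2, done_3, timer, ethanol_bottle from where it was at the start of the episode above 0.01 m).
It also fails if it takes over 56 s, if anything falls off the work surface, if the arm or the gripper's body presses on something with over 40 N, if the wrist force passes 120 N, or if a joint passes its speed limit or range.

ROBOT

A 6-joint arm with a two-finger parallel gripper is mounted at the origin on a cart in front of the work surface, level with it; the furniture and walls round the work are solid. World frame = base frame: x ahead of the robot, y to its left, z up, the work surface at z = 0. Lengths are in m, angles in rad, forces in N, time in s.
With the tool pointing down it reaches from about 0.35 to 0.775 m from the base axis. Payload 7.3 kg.
Tool frame: the origin (TCP) lies midway between the tips of the shut fingers; the grasp point (between the pads) lies 19 mm behind it (robot.tcp_to_grasp is the distance from the TCP to the grasp point, in m); x points along the fingers, z is the direction in which the jaws open and shut, and the axes are right-handed (so a half turn about x gives the same grasp; the last joint's range is limited). The gripper opens to 92 mm and grips with 3 to 60 N. Pads are 19 mm wide; open, the fingers measure 130 mm over their backs; the gripper's body (75 mm by 190 mm) begins 47 mm behind the grasp point.
Start: joints at [1.05, 0.342, 1.524, -0, 1.275, -0.146], TCP at [0.192, 0.489, 0.227] pointing down, gripper open.
Joint ranges: [-2.53, 2.53], [-0.77, 2.02], [0.04, 2.7], [-1, 4.14], [0.28, 2.66], [-3.11, 3.11]. Speed limits (rad/s): [2.57, 2.57, 3.14, 3.14, 3.14, 3.14].

INTERFACE

Orientations are given as [roll, pitch, yaw] about the fixed x, y, z axes, in that order (R = Rz(yaw) Ry(pitch) Rx(roll)).
In Python, from cell import robot gives the robot as it stands.
- The arm moves only by the tool move_arm, never from a script. Its argument "deltas" is a list of rows, each an object with "dp": the shift along the tool's x, y, z in m, a list of three; "turn": the turn, a rotation vector about the tool's x, y, z in degrees, a list of three. A call has 1 to 10 rows; each row is the pose to reach, as a shift and turn from the pose commanded when the call began, along the tool's axes at that moment; what a row does not reach only later rows make up. A row lasts 1/10 s, in which the tool goes at most 50 mm and 8.59 degrees, less where a joint would pass 70% of its speed; a pose out of reach is approached as far as the arm can. A call with a gripper value outside its range is refused whole. "hand" is the finger opening in m, from 0 to 0.0918, set as the call begins (left out, the last holds). The fingers move at their own pace and stop on an object; "squeeze" is the grip in N (left out, the last holds). Time passes only in rows, so rows that repeat a pose let the fingers close. It gives the time, the measured TCP pose, the force and the opening at its end, in the units of the state.
- robot.observe(): the state, without advancing time (a new reading comes with each control period).
- robot.read_camera(name): name is "scene" or "top" or "wrist"; returns (picture, depth): 384x512x3 uint8, red, green, blue; 384x512 float32, m along the optical axis (not along the pixel's ray), 0 where there is no reading.
- robot.camera_info(name): a dict with "fx", "fy", "cx", "cy" (pixels), "R" (3x3) and "t" (3): a world point X has camera coordinates R X + t. Camera axes: x right, y down, z forward; pixel columns grow to the right and rows downward; lengths in m; the calibration is good to about 2 mm. The wrist camera is an equidistant fisheye: a pixel r from the principal point sees the ray r / f radians off the axis. A picture is of the moment at which its call begins: read the wrist's pose just before it. camera_info takes no time and is no camera call; for the wrist camera it gives the pose at the moment of the call.
- robot.hand_in(): hands the job in, once; it reports no verdict.
The state is a dict: "time": time; "qpos": joint angles; "qvel": joint speeds; "joint_efforts": joint torques, N m; "tool_pos": TCP position; "tool_rot": TCP orientation; "contact_force": force on the tool from outside, world axes, zero at the start; "torque": the same for the moment, N m; "opening": finger opening in m.
Only numpy, scipy, OpenCV 4.12 (cv2) and the standard library are available. Lean on these libraries where they do the work, as an engineer would, in place of code of your own. Each camera call takes 0.05 s, during which the arm holds its last target.

## Working session

There is one attempt and no reset: what is moved stays moved. The work goes in short steps, Python scripts to look and compute and a tool call to move; the robot and the scene stay as the last step left them, time stands still between calls to the robot, and variables do not carry over. Pictures are saved under pics/ and viewed, and the job is handed in when it is done.

Besides the shell and the picture viewer there is one more tool, called after "Call:" by a JSON object that holds its "op" and its "data". move_arm: Moves the arm, as the interface text tells. Its arguments: {"type":"object","properties":{"deltas":{"type":"array"},"hand":{"type":"number"},"squeeze":{"type":"number"}},"required":["deltas"]}

```bash
mkdir -p pics; ls; python3 - <<'E'
from cell import robot
import cv2,numpy as np
s=robot.observe(); print({k:np.round(v,3).tolist() for k,v in s.items()})
for n in ("scene","top"):
    p,d=robot.read_camera(n); cv2.imwrite(f"pics/{n}0.png",p[:,:,::-1]); np.save(f"{n}0.npy",d); np.save(f"{n}0p.npy",p)
    i=robot.camera_info(n); print(n,{k:np.round(v,3).tolist() for k,v in i.items()})
E
```

```text
pics
{'time': 0.0, 'qpos': [1.05, 0.343, 1.525, -0.0, 1.275, -0.146], 'qvel': [-0.001, 0.0, 0.0, 0.002, 0.001, -0.001], 'joint_efforts': [-0.0, -43.126, -24.422, 0.072, 0.056, -0.0], 'tool_pos': [0.192, 0.488, 0.226], 'tool_rot': [3.0, 1.569, -2.088], 'contact_force': [-0.424, -0.468, 0.054], 'torque': [0.007, 0.06, 0.003], 'opening': 0.092}
scene {'fx': 427.419, 'fy': 427.419, 'cx': 249.482, 'cy': 190.95, 'R': [[-0.917, 0.399, 0.01], [0.265, 0.628, -0.731], [-0.298, -0.668, -0.682]], 't': [0.434, -0.136, 1.123]}
top {'fx': 485.172, 'fy': 485.172, 'cx': 261.634, 'cy': 185.293, 'R': [[0.019, -1.0, 0.002], [-0.981, -0.019, -0.194], [0.194, 0.002, -0.981]], 't': [0.11, 0.525, 1.109]}
```

View pics/scene0.png

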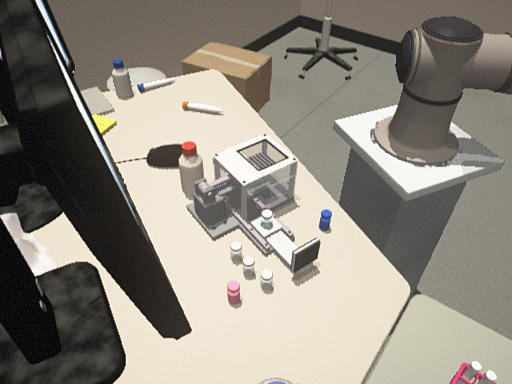

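View pics/top0.png

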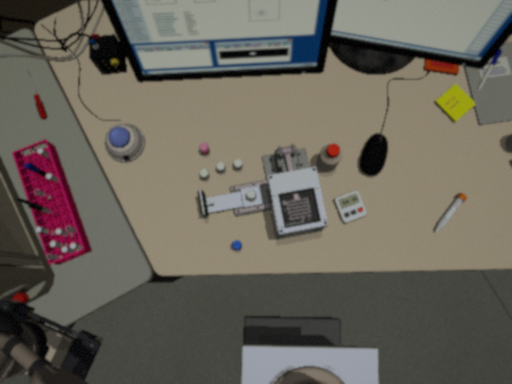

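The scene view shows the press at about (245,190), its window at (265,155), and the push plate with its black pad at (305,255). The capped vial in the nest is at (266,217). Look-alikes are the white finished vials at (236,250), (249,265) and (266,279), a pink one at (233,292) and a blue one at (326,219). I'll zoom in to measure.

```bash
python3 - <<'E'
import cv2,numpy as np
p=np.load("top0p.npy")[:,:,::-1]
c=p[130:250,180:380]; cv2.imwrite("pics/topc.png",cv2.resize(c,None,fx=4,fy=4,interpolation=cv2.INTER_CUBIC))
p=np.load("scene0p.npy")[:,:,::-1]
c=p[130:310,180:340]; cv2.imwrite("pics/scenec.png",cv2.resize(c,None,fx=3.3,fy=3.3,interpolation=cv2.INTER_CUBIC))
E
```

```text
(no output)
```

View pics/topc.png

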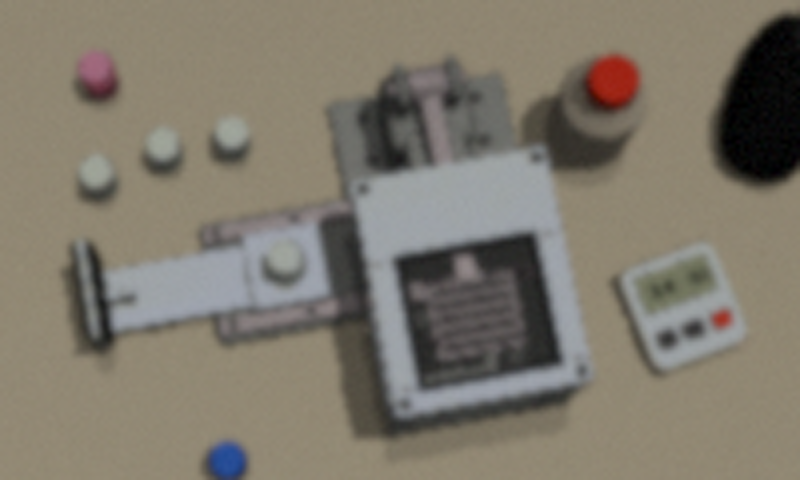

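View pics/scenec.png

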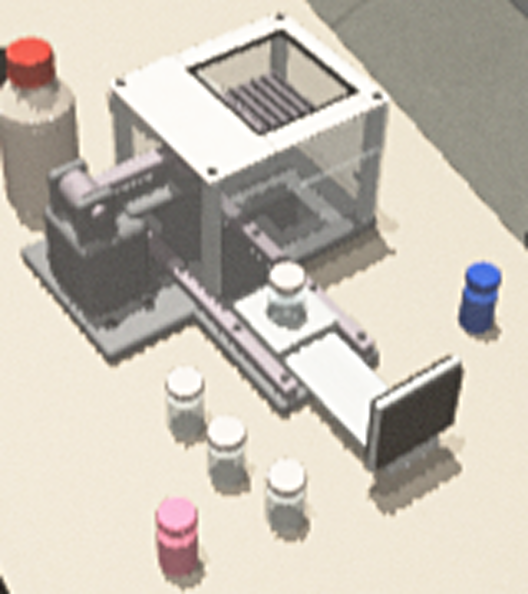

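```bash
cat > h.py <<'E'
import numpy as np
from cell import robot
def ray(n,uv,z,info=None):
    i=info or robot.camera_info(n); R=np.array(i['R']);t=np.array(i['t']);C=-R.T@t
    u,v=uv
    if n=='wrist':
        dx,dy=(u-i['cx'])/i['fx'],(v-i['cy'])/i['fy'];th=np.hypot(dx,dy)
        d=np.array([dx/th*np.sin(th),dy/th*np.sin(th),np.cos(th)]) if th>0 else np.array([0,0,1.])
    else: d=np.array([(u-i['cx'])/i['fx'],(v-i['cy'])/i['fy'],1])
    d=R.T@d
    return C+d*(z-C[2])/d[2]
def fit(L,W):
    L=np.array(L,float);W=np.array(W)[:,:2];lm=L.mean(0);wm=W.mean(0)
    a=L-lm;b=W-wm
    y=np.arctan2((a[:,0]*b[:,1]-a[:,1]*b[:,0]).sum(),(a*b).sum())
    R=np.array([[np.cos(y),-np.sin(y)],[np.sin(y),np.cos(y)]])
    t=wm-R@lm
    return y,t,np.round((L@R.T+t-W)*1000,1)
E
python3 - <<'E'
from h import *
win=[(-24,38),(-24,-38),(-96,-38),(-96,38)]; sh=[(26,56),(26,-56),(-110,-56),(-110,56)]
L=np.array(win+sh)/1000
T=np.array([(396,257),(538,234),(563,365),(420,388),(350,183),(545,148),(592,382),(395,417)])/4+[180,130]-.4
S=np.array([(262,134),(190,70),(281,30),(355,92),(212,180),(110,90),(280,14),(386,97)])/3.3+[180,130]-.4
for n,P in(("top",T),("scene",S)):
    W=[ray(n,p,.115) for p in P]; y,t,r=fit(L,W); print(n,y,t,r.tolist())
# pads / caps
print("cap",ray("top",np.array((285,262))/4+[180,130],.0605),ray("scene",np.array((287,275))/3.3+[180,130],.0585))
# plate top edge in scene: inner/outer
for q in((372,405),(459,360),(380,408),(460,366)): print("plate scene",ray("scene",np.array(q)/3.3+[180,130],.078))
for q in((77,243),(100,340)): print("plate top",ray("top",np.array(q)/4+[180,130],.078))
for n,q in dict(d1=(97,176),d2=(162,148),d3=(231,138)).items(): print(n,ray("top",np.array(q)/4+[180,130],.0395))
print('blue',ray("top",np.array((227,460))/4+[180,130],.04)) 
E
```

```text
top 0.19518590727374296 [0.51991381 0.04674685] [[-2.1, -1.9], [-2.1, 3.4], [1.2, 3.2], [0.9, -1.6], [1.4, -1.1], [0.6, -0.5], [0.2, -1.1], [-0.0, -0.4]]
scene 0.2264510832125879 [0.52060583 0.0480562 ] [[-0.1, 0.7], [0.9, 1.3], [1.8, 1.6], [-0.3, -1.1], [0.9, 3.3], [0.2, -4.5], [-0.8, -2.6], [-2.5, 1.4]]
cap [0.49567967 0.14395451 0.0605    ] [0.49955213 0.14386184 0.0585    ]
plate scene [0.50751609 0.26402992 0.078     ]
plate scene [0.44954204 0.25500954 0.078     ]
plate scene [0.50457853 0.26745266 0.078     ]
plate scene [0.4512006 0.2589133 0.078    ]
plate top [0.50148557 0.26489206 0.078     ]
plate top [0.44490053 0.24913555 0.078     ]
d1 [0.55007449 0.25967315 0.0395    ]
d2 [0.56827814 0.2208809  0.0395    ]
d3 [0.57535158 0.17909713 0.0395    ]
blue [0.38020019 0.17584502 0.04      ]
```

Origin is about (0.520, 0.0475), yaw about 0.21, and both cameras and the cap position agree. Before reaching, the only things I want are the push plate pad (scene 305,255) and the lever plate in the window (265,157). The mouse pad, timer and other vials are unrelated. Next I'll work out the tool turn needed: jaws along the press's x, tool down.

```bash
cat >> h.py <<'E'
from scipy.spatial.transform import Rotation as Ro
YAW=0.21; O=np.array([.520,.0475,0])
Rp=Ro.from_euler('z',YAW).as_matrix()
def P(x,y,z): return O+Rp@np.array([x,y,z])/1000
def loc(p): return np.round(Rp.T@(np.array(p)-O)*1000,1)
def st():
    s=robot.observe(); R=Ro.from_euler('xyz',s['tool_rot']).as_matrix(); return s,np.array(s['tool_pos']),R
def target():  # candidates: tool x down, tool z = +-press x
    out=[]
    for sg in(1,-1):
        x=np.array([0,0,-1.]);z=sg*Rp[:,0];out.append(np.column_stack([x,np.cross(z,x),z]))
    return out
def plan(*pts):
    s,p,R=st()
    print('t',s['time'],'local',loc(p),'f',np.round(Rp.T@np.array(s['contact_force']),1),'q',np.round(s['qpos'],2),'open',s['opening'])
    for T in target(): print('turn',np.round(np.degrees(Ro.from_matrix(R.T@T).as_rotvec()),1))
    print('tool axes in press:\n',np.round(Rp.T@R,3))
    for q in pts: print(q,'dp mm',np.round(R.T@(P(*q)-p)*1000,1))
E
python3 -c "
from h import *
plan((0,262,200),(0,262,120))"
```

```text
t 0.1 local [-228.9  499.4  226.1] f [0.1 0.5 0.6] q [ 1.05  0.34  1.52 -0.    1.28 -0.15] open 0.09146213463707345
turn [56.5 -0.1  0. ]
turn [-1.235e+02 -0.000e+00 -1.000e-01]
tool axes in press:
 [[-0.001 -0.834  0.552]
 [-0.001  0.552  0.834]
 [-1.     0.    -0.001]]
(0, 262, 200) dp mm [  26.2 -321.9  -71.6]
(0, 262, 120) dp mm [ 106.2 -322.   -71.5]
```

Call:
{"op": "move_arm", "data": {"deltas": [{"dp": [0.003, -0.032, -0.007], "turn": [5.65, 0, 0]}, {"dp": [0.005, -0.064, -0.014], "turn": [11.3, 0, 0]}, {"dp": [0.008, -0.097, -0.021], "turn": [16.95, 0, 0]}, {"dp": [0.01, -0.129, -0.029], "turn": [22.6, 0, 0]}, {"dp": [0.013, -0.161, -0.036], "turn": [28.25, 0, 0]}, {"dp": [0.016, -0.193, -0.043], "turn": [33.9, 0, 0]}, {"dp": [0.018, -0.225, -0.05], "turn": [39.55, 0, 0]}, {"dp": [0.021, -0.258, -0.057], "turn": [45.2, 0, 0]}, {"dp": [0.023, -0.29, -0.064], "turn": [50.85, 0, 0]}, {"dp": [0.026, -0.322, -0.072], "turn": [56.5, 0, 0]}], "hand": 0.0, "squeeze": 10}}

```text
time: 1.1
tool_pos: [0.4664, 0.3028, 0.2004]
tool_rot: [-3.136, 1.57, -2.93]
contact_force: [0.2, 0.5, 0.2]
opening: 0.0164
```

```bash
python3 - <<'E'
from h import *
import cv2
plan((0,262,56),(0,250,56))
i=robot.camera_info("wrist"); p,d=robot.read_camera("wrist"); cv2.imwrite("pics/w1.png",p[:,:,::-1])
np.save("w1.npy",p); import pickle; pickle.dump(i,open("w1.pkl","wb")); print(i)
E
```

```text
t 1.1 local [  0.8 260.8 200.4] f [0.3 0.4 0.2] q [0.44 0.42 1.48 0.   1.24 0.23] open 0.016416464812281217
turn [-0.2 -0.   0. ]
turn [179.8   0.    0. ]
tool axes in press:
 [[-0.001  0.004  1.   ]
 [-0.     1.    -0.004]
 [-1.    -0.    -0.001]]
(0, 262, 56) dp mm [144.4   1.2  -0.7]
(0, 250, 56) dp mm [144.4 -10.8  -0.7]
{'fx': 297.3186396354542, 'fy': 297.3186396354542, 'cx': 250.85494837067307, 'cy': 197.2714672763131, 'R': array([[ 9.78868733e-01,  2.04488576e-01, -6.51842583e-04],
       [ 1.97179710e-01, -9.43027572e-01,  2.67990970e-01],
       [ 5.41863864e-02, -2.62456512e-01, -9.63421203e-01]]), 't': array([-0.51809379,  0.1674142 ,  0.41881259])}
```

View pics/w1.png

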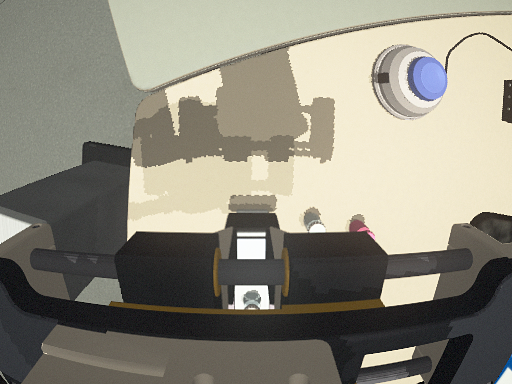

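The wrist view shows the fingers shut over the end of the tongue (250,240), with the vial at (252,298) and the finished vials off to the right. The tool axes now match the press: x down, y = press +y, z = press +x. I'll descend outside the push plate.

Call:
{"op": "move_arm", "data": {"deltas": [{"dp": [0.035, 0, -0.001], "turn": [0, 0, 0]}, {"dp": [0.075, 0, -0.001], "turn": [0, 0, 0]}, {"dp": [0.115, 0, -0.001], "turn": [0, 0, 0]}, {"dp": [0.15, 0, -0.001], "turn": [0, 0, 0]}, {"dp": [0.15, 0, -0.001], "turn": [0, 0, 0]}]}}

```text
time: 1.65
tool_pos: [0.461, 0.3019, 0.0461]
tool_rot: [-2.914, 1.56, -2.704]
contact_force: [-1.2, -0.4, 0.1]
opening: 0.0007
```

```bash
python3 - <<'E'
from h import *
import cv2
plan((0,232,50),(0,132,50))
p,d=robot.read_camera("scene"); cv2.imwrite("pics/s1.png",cv2.resize(p[100:330,150:400,::-1],None,fx=2.5,fy=2.5,interpolation=cv2.INTER_CUBIC))
E
```

```text
t 1.65 local [ -4.6 261.1  46.1] f [-1.3 -0.2  0.1] q [0.44 0.6  1.66 0.   0.89 0.23] open 0.0007417050042543322
turn [ 0.  -0.6  0.1]
turn [-180.    -0.2   -0.9]
tool axes in press:
 [[-0.01  -0.     1.   ]
 [-0.002  1.     0.   ]
 [-1.    -0.002 -0.01 ]]
(0, 232, 50) dp mm [ -3.8 -29.2   4.6]
(0, 132, 50) dp mm [  -3.6 -129.2    4.5]
```

View pics/s1.png

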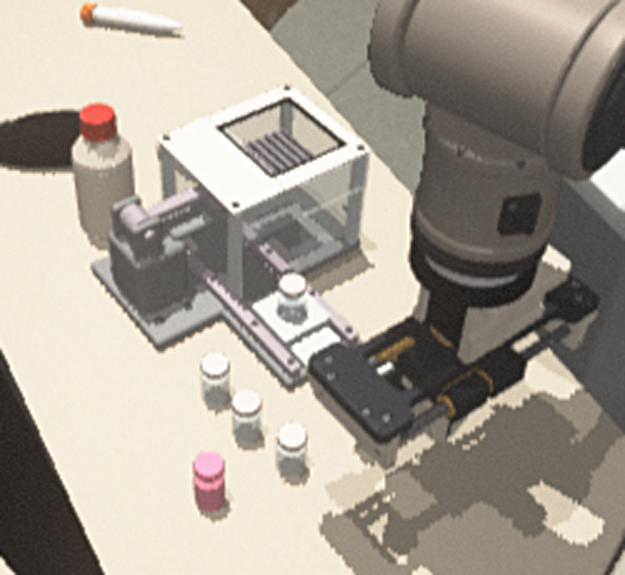

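The scene view shows the gripper outside the push plate at (390,390), clear of everything. I'll push slowly.

Call:
{"op": "move_arm", "data": {"deltas": [{"dp": [0, -0.004, 0.002], "turn": [0, 0, 0]}, {"dp": [0, -0.011, 0.002], "turn": [0, 0, 0]}, {"dp": [0, -0.018, 0.002], "turn": [0, 0, 0]}, {"dp": [0, -0.023, 0.002], "turn": [0, 0, 0]}, {"dp": [0, -0.027, 0.002], "turn": [0, 0, 0]}, {"dp": [0, -0.031, 0.002], "turn": [0, 0, 0]}, {"dp": [0, -0.035, 0.002], "turn": [0, 0, 0]}, {"dp": [0, -0.039, 0.002], "turn": [0, 0, 0]}, {"dp": [0, -0.044, 0.002], "turn": [0, 0, 0]}, {"dp": [0, -0.049, 0.002], "turn": [0, 0, 0]}]}}

```text
time: 2.7
tool_pos: [0.4768, 0.2558, 0.0508]
tool_rot: [0.545, 1.57, 0.755]
contact_force: [-0.9, 2.2, 2.2]
opening: 0.0005
```

```bash
python3 - <<'E'
from h import *
import cv2
plan((0,132,50))
p,d=robot.read_camera("scene"); cv2.imwrite("pics/s2.png",cv2.resize(p[100:330,150:400,::-1],None,fx=2.5,fy=2.5,interpolation=cv2.INTER_CUBIC))
E
```

```text
t 2.7 local [  1.2 212.7  50.8] f [-0.5  2.3  2.2] q [0.35 0.57 1.7  0.   0.87 0.14] open 0.0004942859486667016
turn [ 0.  0. -0.]
turn [-180.    0.    0.]
tool axes in press:
 [[ 0. -0.  1.]
 [ 0.  1.  0.]
 [-1.  0.  0.]]
(0, 132, 50) dp mm [  0.8 -80.7  -1.2]
```

View pics/s2.png

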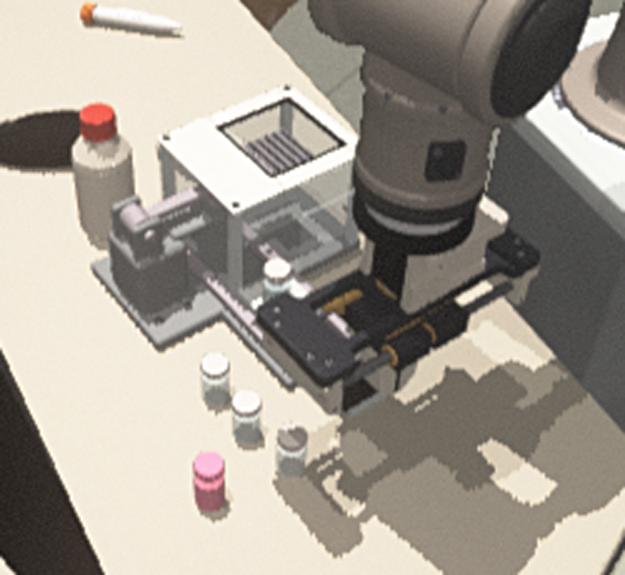

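It pushes at 2.3 N and the vial moves with the shuttle (277,275). I'll continue, about 80 mm left.

Call:
{"op": "move_arm", "data": {"deltas": [{"dp": [0, -0.006, -0.001], "turn": [0, 0, 0]}, {"dp": [0, -0.013, -0.001], "turn": [0, 0, 0]}, {"dp": [0, -0.02, -0.001], "turn": [0, 0, 0]}, {"dp": [0, -0.027, -0.001], "turn": [0, 0, 0]}, {"dp": [0, -0.034, -0.001], "turn": [0, 0, 0]}, {"dp": [0, -0.041, -0.001], "turn": [0, 0, 0]}, {"dp": [0, -0.048, -0.001], "turn": [0, 0, 0]}, {"dp": [0, -0.055, -0.001], "turn": [0, 0, 0]}, {"dp": [0, -0.062, -0.001], "turn": [0, 0, 0]}, {"dp": [0, -0.068, -0.001], "turn": [0, 0, 0]}]}}

```text
time: 3.75
tool_pos: [0.4899, 0.1886, 0.0507]
tool_rot: [3.04, 1.571, -3.034]
contact_force: [1.2, 3.1, 0.2]
opening: 0.0004
```

Call:
{"op": "move_arm", "data": {"deltas": [{"dp": [0, -0.003, 0], "turn": [0, 0, 0]}, {"dp": [0, -0.006, 0], "turn": [0, 0, 0]}, {"dp": [0, -0.008, 0], "turn": [0, 0, 0]}, {"dp": [0, -0.01, 0], "turn": [0, 0, 0]}]}}

```text
time: 4.15
tool_pos: [0.4918, 0.1794, 0.0507]
tool_rot: [2.795, 1.57, 3.005]
contact_force: [0.9, 2.9, 0.8]
opening: 0.0004
```

```bash
python3 - <<'E'
from h import *
plan((0,132,50))
E
```

```text
t 4.15 local [-1.000e-01  1.349e+02  5.070e+01] f [1.5 2.6 0.8] q [ 0.2   0.55  1.74  0.    0.85 -0.01] open 0.000438334016792738
turn [ 0. -0. -0.]
turn [-180.    0.   -0.]
tool axes in press:
 [[-0. -0.  1.]
 [ 0.  1.  0.]
 [-1.  0. -0.]]
(0, 132, 50) dp mm [ 0.7 -2.9  0.1]
```

Call:
{"op": "move_arm", "data": {"deltas": [{"dp": [0, -0.001, 0], "turn": [0, 0, 0]}, {"dp": [0, -0.002, 0], "turn": [0, 0, 0]}, {"dp": [0, -0.003, 0], "turn": [0, 0, 0]}]}}

```text
time: 4.45
tool_pos: [0.4922, 0.1776, 0.0507]
tool_rot: [1.652, 1.569, 1.861]
contact_force: [-1.6, 11.5, 0.4]
opening: 0.0007
```

Call:
{"op": "move_arm", "data": {"deltas": [{"dp": [0, -0.001, 0], "turn": [0, 0, 0]}, {"dp": [0, -0.002, 0], "turn": [0, 0, 0]}]}}

```text
time: 4.65
tool_pos: [0.4922, 0.1776, 0.0508]
tool_rot: [1.538, 1.566, 1.747]
contact_force: [-3.1, 21.3, 1.0]
opening: 0.0004
```

```bash
python3 - <<'E'
from h import *
import cv2
plan((0,132,50))
p,d=robot.read_camera("scene"); cv2.imwrite("pics/s3.png",cv2.resize(p[100:330,150:400,::-1],None,fx=2.5,fy=2.5,interpolation=cv2.INTER_CUBIC))
E
```

```text
t 4.65 local [-1.00e-01  1.33e+02  5.08e+01] f [ 1.4 21.5  1. ] q [ 0.2   0.55  1.75  0.01  0.85 -0.02] open 0.00039267496068669857
turn [-0.1  0.  -0.3]
turn [179.9  -0.4  -0. ]
tool axes in press:
 [[ 0.     0.001  1.   ]
 [ 0.005  1.    -0.001]
 [-1.     0.005  0.   ]]
(0, 132, 50) dp mm [ 0.8 -1.   0.1]
```

View pics/s3.png

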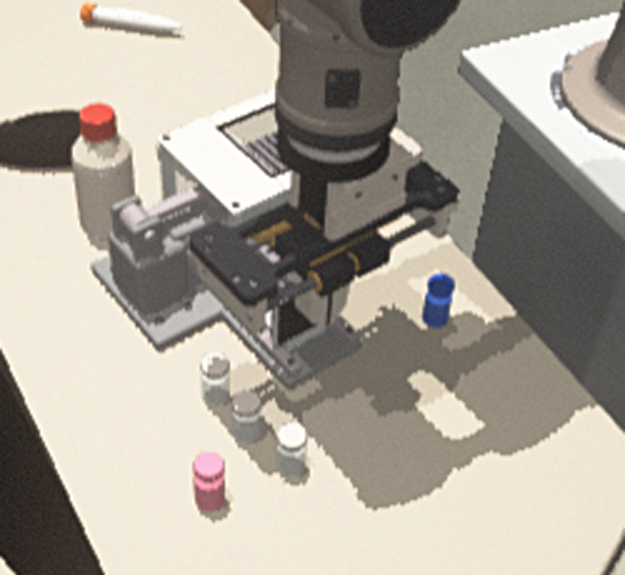

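Hard stop with force 21 N at press y = 133 mm, as expected (132.5), so the shuttle is in. I'll back off, rise, and go over to the window.

Call:
{"op": "move_arm", "data": {"deltas": [{"dp": [0, 0.012, 0], "turn": [0, 0, 0]}, {"dp": [0, 0.03, 0], "turn": [0, 0, 0]}, {"dp": [-0.03, 0.03, 0], "turn": [0, 0, 0]}, {"dp": [-0.07, 0.03, 0], "turn": [0, 0, 0]}, {"dp": [-0.11, 0.03, 0], "turn": [0, 0, 0]}, {"dp": [-0.13, 0.03, 0], "turn": [0, 0, 0]}, {"dp": [-0.13, 0.0, -0.01], "turn": [0, 0, 0]}, {"dp": [-0.13, -0.04, -0.03], "turn": [0, 0, 0]}, {"dp": [-0.13, -0.07, -0.04], "turn": [0, 0, 0]}, {"dp": [-0.13, -0.075, -0.045], "turn": [0, 0, 0]}]}}

```text
time: 5.7
tool_pos: [0.4641, 0.0892, 0.1808]
tool_rot: [-2.073, 1.569, -1.866]
contact_force: [-0.1, -0.1, -0.7]
opening: 0.0001
```

```bash
python3 - <<'E'
from h import *
import cv2,pickle
plan((-60,0,180),(-60,0,125))
i=robot.camera_info("wrist"); p,d=robot.read_camera("wrist"); cv2.imwrite("pics/w2.png",p[:,:,::-1]); pickle.dump((i,p),open("w2.pkl","wb"))
p,d=robot.read_camera("top"); np.save("top2.npy",p);cv2.imwrite("pics/t2.png",cv2.resize(p[130:270,180:380,::-1],None,fx=4,fy=4,interpolation=cv2.INTER_CUBIC))
E
```

```text
t 5.7 local [-46.   52.5 180.8] f [-0.1 -0.1 -0.7] q [ 0.03  0.29  1.73 -0.    1.12 -0.18] open 0.0001308556387770068
turn [-0.2 -0.   0.1]
turn [1.798e+02 1.000e-01 1.000e-01]
tool axes in press:
 [[-0.001  0.003  1.   ]
 [-0.001  1.    -0.003]
 [-1.    -0.001 -0.001]]
(-60, 0, 180) dp mm [  0.8 -52.5 -13.8]
(-60, 0, 125) dp mm [ 55.8 -52.4 -13.8]
```

View pics/t2.png

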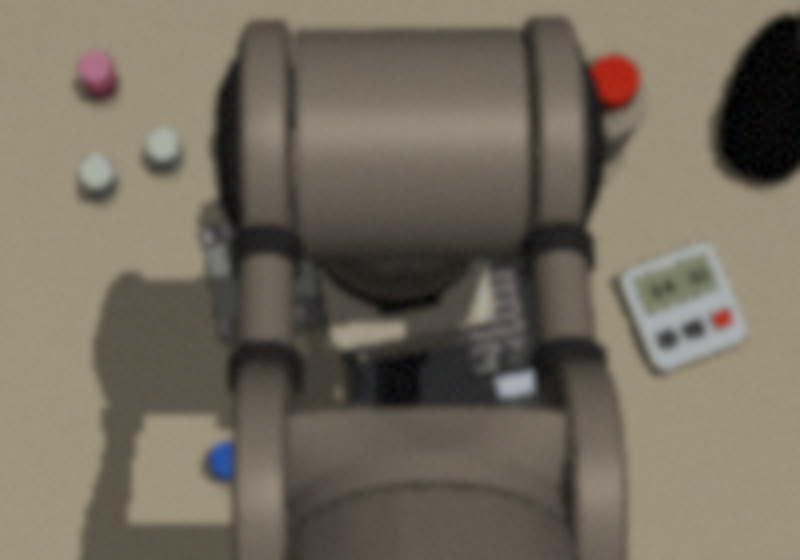

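View pics/w2.png

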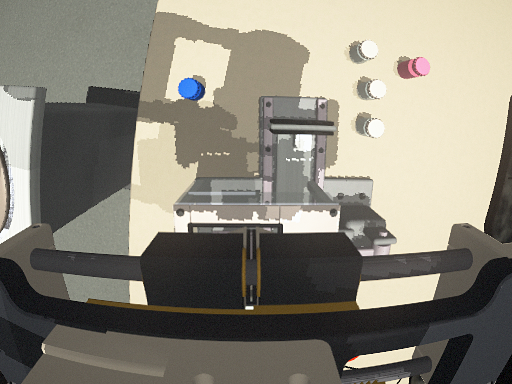

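The wrist view shows the shuttle in (plate at 300,127), the guard's left edge (176–340, 207), and the window's left edge (190–283, 226). I'll cast those to check the window pose.

```bash
python3 - <<'E'
from h import *
import cv2,pickle
i,p=pickle.load(open("w2.pkl","rb"))
cv2.imwrite("pics/w2c.png",cv2.resize(p[170:245,165:350,::-1],None,fx=4,fy=4,interpolation=cv2.INTER_CUBIC))
for q in((176,205),(340,205),(190,226),(282,226)): print(q,loc(ray("wrist",q,.115,i)))
E
```

```text
(176, 205) [-106.5   56.3  115. ]
(340, 205) [ 26.1  56.  115. ]
(190, 226) [-96.   38.4 115. ]
(282, 226) [-21.1  38.5 115. ]
```

View pics/w2c.png

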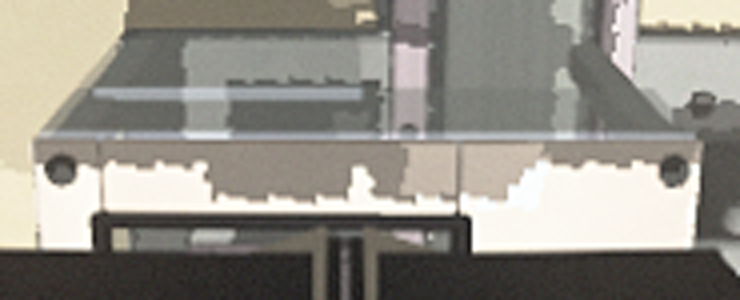

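The pose agrees within 2–3 mm, with at least 17 mm of window clearance. I'll move over the window and down towards the plate.

Call:
{"op": "move_arm", "data": {"deltas": [{"dp": [0, -0.02, -0.005], "turn": [0, 0, 0]}, {"dp": [0, -0.045, -0.012], "turn": [0, 0, 0]}, {"dp": [0, -0.052, -0.013], "turn": [0, 0, 0]}, {"dp": [0.015, -0.052, -0.013], "turn": [0, 0, 0]}, {"dp": [0.04, -0.052, -0.013], "turn": [0, 0, 0]}, {"dp": [0.05, -0.052, -0.013], "turn": [0, 0, 0]}, {"dp": [0.05, -0.052, -0.013], "turn": [0, 0, 0]}]}}

```text
time: 6.5
tool_pos: [0.462, 0.0392, 0.1295]
tool_rot: [2.779, 1.568, 2.99]
contact_force: [-0.8, -0.8, 0.7]
opening: 0.0006
```

```bash
python3 - <<'E'
from h import *
import cv2,pickle
plan((-59,0,102),(-59,0,83))
p,d=robot.read_camera("scene"); cv2.imwrite("pics/s4.png",cv2.resize(p[100:330,150:400,::-1],None,fx=2.5,fy=2.5,interpolation=cv2.INTER_CUBIC))
E
```

```text
t 6.5 local [-58.5   4.  129.5] f [-0.9 -0.6  0.7] q [-0.08  0.34  1.82  0.    0.98 -0.29] open 0.0006053263132827522
turn [ 0.  -0.2 -0.1]
turn [-1.8e+02  1.0e-01 -3.0e-01]
tool axes in press:
 [[-0.003 -0.001  1.   ]
 [ 0.001  1.     0.001]
 [-1.     0.001 -0.003]]
(-59, 0, 102) dp mm [27.5 -4.  -0.4]
(-59, 0, 83) dp mm [46.5 -4.1 -0.4]
```

View pics/s4.png

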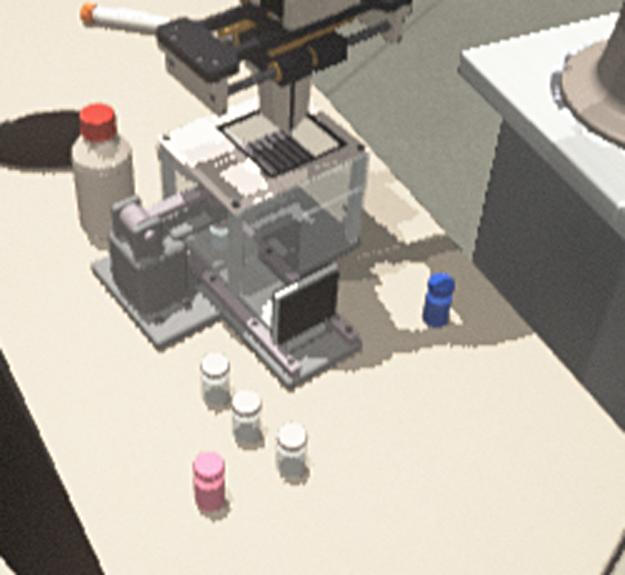

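The shuttle is in, with the plate at (305,310), and the closed fingers (285,105) are centred over the window. I'll descend to just above the lever plate.

Call:
{"op": "move_arm", "data": {"deltas": [{"dp": [0, -0.002, 0], "turn": [0, 0, 0]}, {"dp": [0.005, -0.002, 0], "turn": [0, 0, 0]}, {"dp": [0.012, -0.002, 0], "turn": [0, 0, 0]}, {"dp": [0.019, -0.002, 0], "turn": [0, 0, 0]}, {"dp": [0.025, -0.002, 0], "turn": [0, 0, 0]}, {"dp": [0.027, -0.002, 0], "turn": [0, 0, 0]}]}}

```text
time: 7.15
tool_pos: [0.4626, 0.0364, 0.1028]
tool_rot: [2.785, 1.569, 2.995]
contact_force: [-0.5, 0.3, 0.9]
opening: 0.0005
```

```bash
python3 - <<'E'
from h import *
import cv2
plan((-59,0,85))
p,d=robot.read_camera("scene"); cv2.imwrite("pics/s5.png",cv2.resize(p[130:230,190:330,::-1],None,fx=5,fy=5,interpolation=cv2.INTER_CUBIC))
E
```

```text
t 7.15 local [-58.5   1.1 102.8] f [-0.4  0.4  0.9] q [-0.09  0.38  1.86  0.    0.9  -0.3 ] open 0.0004622924277209133
turn [-0.  -0.1 -0. ]
turn [ 1.8e+02 -0.0e+00  1.0e-01]
tool axes in press:
 [[-0.001  0.     1.   ]
 [ 0.001  1.    -0.   ]
 [-1.     0.001 -0.001]]
(-59, 0, 85) dp mm [17.8 -1.1 -0.5]
```

View pics/s5.png

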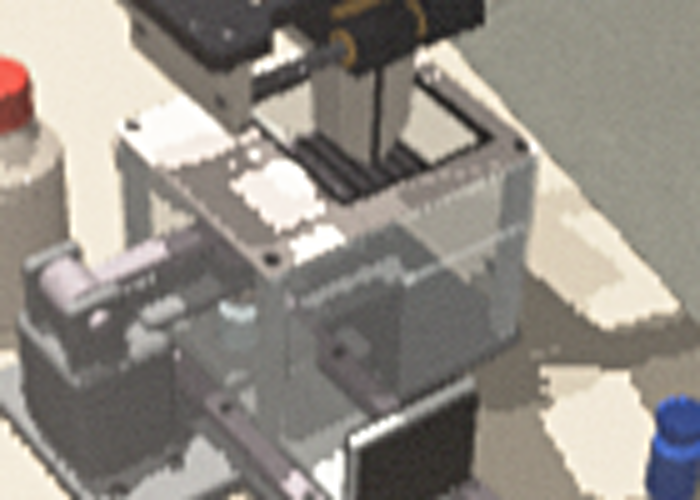

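Fingers are inside the window, a few mm above the ribs (375,160). I'll check by depth how high the gripper block at (190,80) stands over the guard.

```bash
python3 - <<'E'
from h import *
p,d=robot.read_camera("scene");i=robot.camera_info("scene")
R=np.array(i['R']);t=np.array(i['t'])
for q in((235,125),(190,100),(150,50),(240,110),(300,80),(380,160)):
    u,v=q[0]/5+190,q[1]/5+130; z=d[int(round(v)),int(round(u))]
    X=R.T@(np.array([(u-i['cx'])/i['fx'],(v-i['cy'])/i['fy'],1])*z-t); print(q,loc(X))
E
```

```text
(235, 125) [ 27.3  36.2 175.5]
(190, 100) [ -8.3 -50.1 116.9]
(150, 50) [ 28.6 -19.3 176.5]
(240, 110) [ 24.3  35.2 180.5]
(300, 80) [-56.2 -38.4 113.9]
(380, 160) [-61.8  11.1 100.8]
```

The body is 60 mm above the guard, which is ample. I'll press slowly.

Call:
{"op": "move_arm", "data": {"deltas": [{"dp": [0.002, -0.001, 0], "turn": [0, 0, 0]}, {"dp": [0.004, -0.001, 0], "turn": [0, 0, 0]}, {"dp": [0.006, -0.001, 0], "turn": [0, 0, 0]}, {"dp": [0.008, -0.001, 0], "turn": [0, 0, 0]}, {"dp": [0.01, -0.001, 0], "turn": [0, 0, 0]}, {"dp": [0.012, -0.001, 0], "turn": [0, 0, 0]}, {"dp": [0.013, -0.001, 0], "turn": [0, 0, 0]}]}}

```text
time: 7.95
tool_pos: [0.4634, 0.0353, 0.091]
tool_rot: [-0.576, 1.57, -0.366]
contact_force: [-3.0, -2.2, 9.7]
opening: 0.0006
```

Call:
{"op": "move_arm", "data": {"deltas": [{"dp": [0.001, 0, 0], "turn": [0, 0, 0]}, {"dp": [0.002, 0, 0], "turn": [0, 0, 0]}, {"dp": [0.003, 0, 0], "turn": [0, 0, 0]}]}}

```text
time: 8.25
tool_pos: [0.4634, 0.0353, 0.0882]
tool_rot: [-0.466, 1.57, -0.256]
contact_force: [-2.9, -0.6, 9.0]
opening: 0.0009
```

```bash
python3 - <<'E'
from h import *
plan((-59,0,85))
E
```

```text
t 8.25 local [-57.9  -0.2  88.2] f [-3. -0.  9.] q [-0.09  0.41  1.87 -0.    0.86 -0.3 ] open 0.0009181784249831257
turn [-0.  0.  0.]
turn [180.   0.  -0.]
tool axes in press:
 [[ 0.001  0.     1.   ]
 [-0.     1.    -0.   ]
 [-1.    -0.     0.001]]
(-59, 0, 85) dp mm [ 3.2  0.2 -1.1]
```

Call:
{"op": "move_arm", "data": {"deltas": [{"dp": [0.001, 0, 0], "turn": [0, 0, 0]}, {"dp": [0.002, 0, 0], "turn": [0, 0, 0]}, {"dp": [0.003, 0, 0], "turn": [0, 0, 0]}]}}

```text
time: 8.55
tool_pos: [0.4636, 0.0353, 0.0852]
tool_rot: [-0.38, 1.57, -0.17]
contact_force: [-2.6, -0.4, 9.5]
opening: 0.0
```

Call:
{"op": "move_arm", "data": {"deltas": [{"dp": [0.001, 0, 0], "turn": [0, 0, 0]}, {"dp": [0.002, 0, 0], "turn": [0, 0, 0]}]}}

```text
time: 8.75
tool_pos: [0.4637, 0.0353, 0.0833]
tool_rot: [-0.307, 1.57, -0.097]
contact_force: [-4.0, -1.1, 13.7]
opening: 0.0005
```

Call:
{"op": "move_arm", "data": {"deltas": [{"dp": [0.001, 0, 0], "turn": [0, 0, 0]}, {"dp": [0.002, 0, 0], "turn": [0, 0, 0]}]}}

```text
time: 8.95
tool_pos: [0.4638, 0.0353, 0.0823]
tool_rot: [-0.337, 1.569, -0.127]
contact_force: [-6.9, -0.5, 27.8]
opening: 0.0005
```

Call:
{"op": "move_arm", "data": {"deltas": [{"dp": [0.001, 0, 0], "turn": [0, 0, 0]}, {"dp": [0.002, 0, 0], "turn": [0, 0, 0]}]}}

```text
time: 9.15
tool_pos: [0.4639, 0.0353, 0.0817]
tool_rot: [-0.37, 1.568, -0.16]
contact_force: [-12.6, -0.9, 44.7]
opening: 0.0006
```

Hard at 45 N, tip at 82 mm. I'll hold briefly, then release straight up.

Call:
{"op": "move_arm", "data": {"deltas": [{"dp": [0, 0, 0], "turn": [0, 0, 0]}, {"dp": [0, 0, 0], "turn": [0, 0, 0]}, {"dp": [-0.003, 0, 0], "turn": [0, 0, 0]}, {"dp": [-0.008, 0, 0], "turn": [0, 0, 0]}, {"dp": [-0.014, 0, 0], "turn": [0, 0, 0]}, {"dp": [-0.02, 0, 0], "turn": [0, 0, 0]}, {"dp": [-0.03, 0, 0], "turn": [0, 0, 0]}, {"dp": [-0.05, 0, 0], "turn": [0, 0, 0]}, {"dp": [-0.075, 0, 0], "turn": [0, 0, 0]}, {"dp": [-0.1, 0, 0], "turn": [0, 0, 0]}]}}

```text
time: 10.15
tool_pos: [0.463, 0.0356, 0.1795]
tool_rot: [2.517, 1.57, 2.727]
contact_force: [-1.0, -0.7, -0.5]
opening: 0.0004
```

```bash
python3 - <<'E'
from h import *
import cv2
plan((0,87,185),(0,94,56))
p,d=robot.read_camera("scene"); cv2.imwrite("pics/s6.png",cv2.resize(p[130:250,190:340,::-1],None,fx=5,fy=5,interpolation=cv2.INTER_CUBIC))
E
```

```text
t 10.15 local [-58.2   0.2 179.5] f [-1.2 -0.5 -0.5] q [-0.09  0.28  1.76  0.    1.11 -0.3 ] open 0.0004376479060260286
turn [-0.  -0.1 -0. ]
turn [ 1.8e+02 -1.0e-01  1.0e-01]
tool axes in press:
 [[-0.001  0.     1.   ]
 [ 0.001  1.    -0.   ]
 [-1.     0.001 -0.001]]
(0, 87, 185) dp mm [-5.5 86.8 58.2]
(0, 94, 56) dp mm [123.5  93.7  58.3]
```

View pics/s6.png

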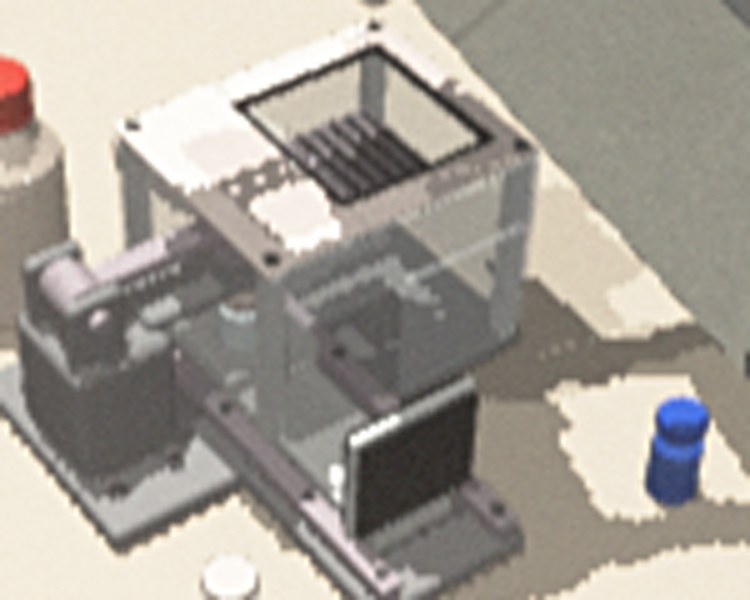

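The lever is back up and the shuttle is still in, with a clear gap at the inner face of the plate. I'll go above the gap, nearer the plate than the guard.

Call:
{"op": "move_arm", "data": {"deltas": [{"dp": [-0.005, 0.02, 0.013], "turn": [0, 0, 0]}, {"dp": [-0.005, 0.045, 0.03], "turn": [0, 0, 0]}, {"dp": [-0.005, 0.07, 0.045], "turn": [0, 0, 0]}, {"dp": [-0.005, 0.088, 0.055], "turn": [0, 0, 0]}, {"dp": [-0.005, 0.094, 0.058], "turn": [0, 0, 0]}, {"dp": [0.01, 0.094, 0.058], "turn": [0, 0, 0]}, {"dp": [0.04, 0.094, 0.058], "turn": [0, 0, 0]}, {"dp": [0.07, 0.094, 0.058], "turn": [0, 0, 0]}, {"dp": [0.08, 0.094, 0.058], "turn": [0, 0, 0]}, {"dp": [0.08, 0.094, 0.058], "turn": [0, 0, 0]}]}}

```text
time: 11.2
tool_pos: [0.4995, 0.1389, 0.0976]
tool_rot: [3.044, 1.567, -3.029]
contact_force: [1.0, 0.8, 0.6]
opening: 0.0004
```

```bash
python3 - <<'E'
from h import *
import cv2
plan((0,94,56))
p,d=robot.read_camera("scene"); cv2.imwrite("pics/s7.png",cv2.resize(p[110:270,170:370,::-1],None,fx=3.8,fy=3.7,interpolation=cv2.INTER_CUBIC))
i=robot.camera_info("wrist");p,d=robot.read_camera("wrist"); cv2.imwrite("pics/w7.png",cv2.resize(p[60:300,120:400,::-1],None,fx=2.5,fy=2.5))
import pickle;pickle.dump((i,p),open("w7.pkl","wb"))
E
```

```text
t 11.2 local [-1.  93.6 97.6] f [1.2 0.6 0.6] q [ 0.12  0.47  1.71  0.    0.96 -0.09] open 0.0003704657282381339
turn [-0.  -0.2 -0. ]
turn [180.   -0.    0.3]
tool axes in press:
 [[-0.003  0.001  1.   ]
 [ 0.     1.    -0.001]
 [-1.     0.    -0.003]]
(0, 94, 56) dp mm [41.6  0.4  1.1]
```

View pics/s7.png

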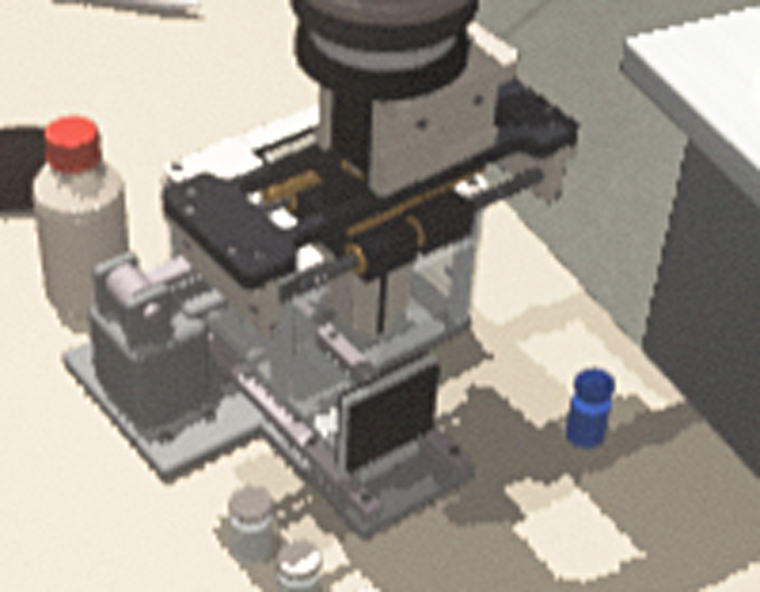

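View pics/w7.png

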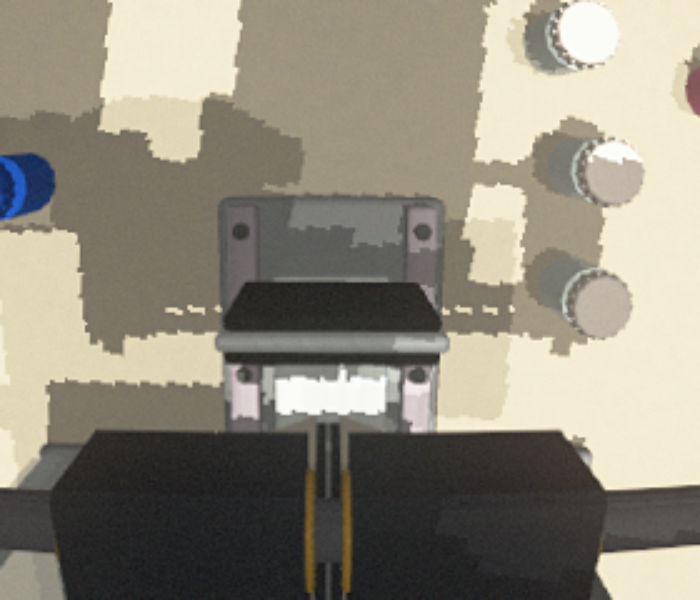

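The wrist view shows the finger tips in front of the plate's inner face (plate top at 330,342) with a gap in between. The body will stay more than 6 mm above the guard's top at tip height 58 mm. I'll lower slowly.

Call:
{"op": "move_arm", "data": {"deltas": [{"dp": [0.006, 0, 0], "turn": [0, 0, 0]}, {"dp": [0.014, 0, 0], "turn": [0, 0, 0]}, {"dp": [0.022, 0, 0], "turn": [0, 0, 0]}, {"dp": [0.03, 0, 0], "turn": [0, 0, 0]}, {"dp": [0.037, 0, 0], "turn": [0, 0, 0]}, {"dp": [0.041, 0, 0], "turn": [0, 0, 0]}, {"dp": [0.041, 0, 0], "turn": [0, 0, 0]}]}}

```text
time: 12.0
tool_pos: [0.5001, 0.1393, 0.057]
tool_rot: [3.007, 1.569, -3.067]
contact_force: [-1.0, -0.3, -0.5]
opening: 0.0005
```

```bash
python3 - <<'E'
from h import *
import cv2
plan((0,99,57),(0,199,57))
p,d=robot.read_camera("scene"); cv2.imwrite("pics/s8.png",cv2.resize(p[110:270,170:370,::-1],None,fx=3.8,fy=3.7,interpolation=cv2.INTER_CUBIC))
E
```

```text
t 12.0 local [-0.4 94.  57. ] f [-1.  -0.1 -0.5] q [ 0.12  0.53  1.75  0.    0.86 -0.09] open 0.00045076797970189836
turn [-0.  -0.1 -0. ]
turn [ 1.8e+02 -0.0e+00  1.0e-01]
tool axes in press:
 [[-0.001  0.     1.   ]
 [ 0.     1.    -0.   ]
 [-1.     0.    -0.001]]
(0, 99, 57) dp mm [-0.   5.   0.4]
(0, 199, 57) dp mm [ -0.  105.    0.3]
```

View pics/s8.png

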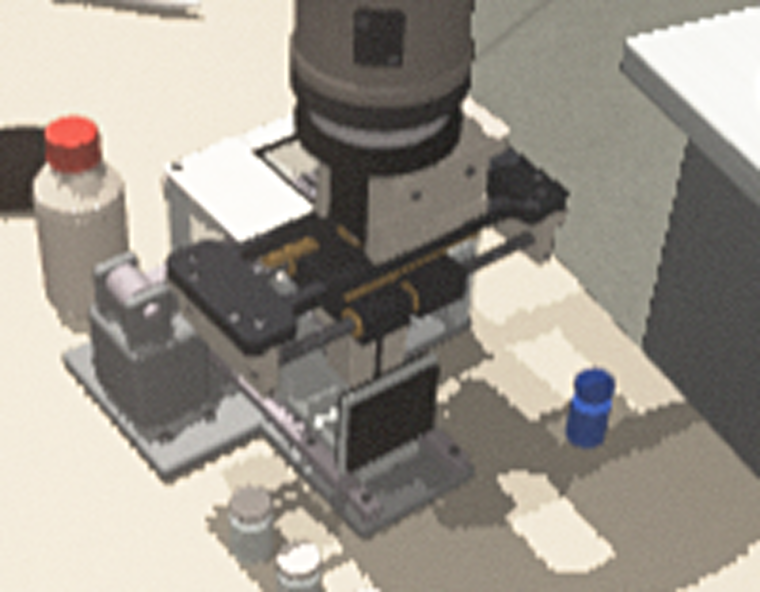

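The fingers are behind the plate with no contact force. I'll push outward.

Call:
{"op": "move_arm", "data": {"deltas": [{"dp": [0, 0.003, 0], "turn": [0, 0, 0]}, {"dp": [0, 0.006, 0], "turn": [0, 0, 0]}, {"dp": [0, 0.01, 0], "turn": [0, 0, 0]}, {"dp": [0, 0.015, 0], "turn": [0, 0, 0]}, {"dp": [0, 0.021, 0], "turn": [0, 0, 0]}, {"dp": [0, 0.027, 0], "turn": [0, 0, 0]}, {"dp": [0, 0.033, 0], "turn": [0, 0, 0]}, {"dp": [0, 0.039, 0], "turn": [0, 0, 0]}, {"dp": [0, 0.045, 0], "turn": [0, 0, 0]}, {"dp": [0, 0.05, 0], "turn": [0, 0, 0]}]}}

```text
time: 13.05
tool_pos: [0.49, 0.1889, 0.0578]
tool_rot: [0.431, 1.571, 0.642]
contact_force: [2.6, -1.9, 0.8]
opening: 0.0004
```

```bash
python3 - <<'E'
from h import *
import cv2
plan((0,199,57))
p,d=robot.read_camera("scene"); cv2.imwrite("pics/s9.png",cv2.resize(p[110:270,170:370,::-1],None,fx=3.8,fy=3.7,interpolation=cv2.INTER_CUBIC))
E
```

```text
t 13.05 local [1.000e-01 1.445e+02 5.780e+01] f [ 2.1 -2.4  0.8] q [0.22 0.54 1.73 0.   0.87 0.01] open 0.0003584264000547888
turn [ 0.  0. -0.]
turn [-180.    0.    0.]
tool axes in press:
 [[ 0. -0.  1.]
 [ 0.  1.  0.]
 [-1.  0.  0.]]
(0, 199, 57) dp mm [ 0.8 54.5 -0.1]
```

View pics/s9.png

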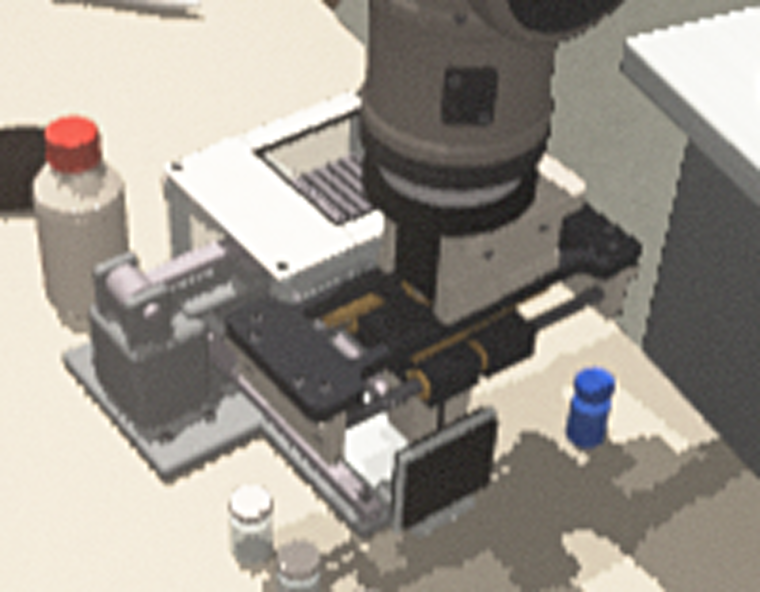

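It's pushing smoothly at 2.4 N and the plate has moved out. About 54 mm remain.

Call:
{"op": "move_arm", "data": {"deltas": [{"dp": [0, 0.005, 0], "turn": [0, 0, 0]}, {"dp": [0, 0.011, 0], "turn": [0, 0, 0]}, {"dp": [0, 0.017, 0], "turn": [0, 0, 0]}, {"dp": [0, 0.023, 0], "turn": [0, 0, 0]}, {"dp": [0, 0.029, 0], "turn": [0, 0, 0]}, {"dp": [0, 0.035, 0], "turn": [0, 0, 0]}, {"dp": [0, 0.041, 0], "turn": [0, 0, 0]}, {"dp": [0, 0.046, 0], "turn": [0, 0, 0]}, {"dp": [0, 0.05, 0], "turn": [0, 0, 0]}, {"dp": [0, 0.052, 0], "turn": [0, 0, 0]}]}}

```text
time: 14.1
tool_pos: [0.4791, 0.2396, 0.0576]
tool_rot: [1.491, 1.571, 1.702]
contact_force: [0.6, -1.9, -2.0]
opening: 0.0001
```

Call:
{"op": "move_arm", "data": {"deltas": [{"dp": [0, 0.001, 0], "turn": [0, 0, 0]}, {"dp": [0, 0.002, 0], "turn": [0, 0, 0]}, {"dp": [0, 0.003, 0], "turn": [0, 0, 0]}]}}

```text
time: 14.4
tool_pos: [0.4787, 0.2414, 0.0577]
tool_rot: [-1.758, 1.57, -1.548]
contact_force: [2.6, -8.4, -0.2]
opening: 0.0006
```

```bash
python3 - <<'E'
from h import *
plan((0,199,57))
E
```

```text
t 14.4 local [1.000e-01 1.983e+02 5.770e+01] f [ 0.8 -8.7 -0.2] q [ 0.32  0.56  1.7  -0.    0.88  0.12] open 0.0005852948850917013
turn [ 0.  -0.   0.1]
turn [-1.8e+02 -1.0e-01 -0.0e+00]
tool axes in press:
 [[-0.    -0.     1.   ]
 [-0.001  1.     0.   ]
 [-1.    -0.001 -0.   ]]
(0, 199, 57) dp mm [ 0.7  0.7 -0.1]
```

Call:
{"op": "move_arm", "data": {"deltas": [{"dp": [0, 0.001, 0], "turn": [0, 0, 0]}, {"dp": [0, 0.002, 0], "turn": [0, 0, 0]}, {"dp": [0, 0.002, 0], "turn": [0, 0, 0]}]}}

```text
time: 14.7
tool_pos: [0.4787, 0.2415, 0.0577]
tool_rot: [-1.777, 1.567, -1.567]
contact_force: [3.8, -14.0, 0.2]
opening: 0.0001
```

Call:
{"op": "move_arm", "data": {"deltas": [{"dp": [0, -0.006, 0], "turn": [0, 0, 0]}, {"dp": [0, -0.015, 0], "turn": [0, 0, 0]}, {"dp": [-0.005, -0.015, 0], "turn": [0, 0, 0]}, {"dp": [-0.035, -0.015, 0], "turn": [0, 0, 0]}, {"dp": [-0.075, -0.015, 0], "turn": [0, 0, 0]}, {"dp": [-0.12, -0.015, 0], "turn": [0, 0, 0]}, {"dp": [-0.15, 0.03, 0], "turn": [0, 0, 0]}, {"dp": [-0.16, 0.08, -0.03], "turn": [0, 0, 0]}, {"dp": [-0.16, 0.13, -0.06], "turn": [0, 0, 0]}, {"dp": [-0.16, 0.17, -0.1], "turn": [0, 0, 0]}]}}

```text
time: 15.7
tool_pos: [0.3653, 0.3754, 0.2186]
tool_rot: [0.753, 1.568, 0.962]
contact_force: [0.1, 0.5, 0.6]
opening: 0.0003
```

```bash
python3 - <<'E'
from h import *
import cv2
plan()
p,d=robot.read_camera("scene"); cv2.imwrite("pics/s10.png",cv2.resize(p[130:310,180:340,::-1],None,fx=3.3,fy=3.3,interpolation=cv2.INTER_CUBIC)); np.save("s10.npy",d)
p,d=robot.read_camera("top"); cv2.imwrite("pics/t10.png",cv2.resize(p[130:250,180:380,::-1],None,fx=4,fy=4,interpolation=cv2.INTER_CUBIC)); np.save("t10.npy",d)
for n,a,b in(("scene",np.load("scene0.npy"),np.load("s10.npy")),("top",np.load("top0.npy"),np.load("t10.npy"))):
  i=robot.camera_info(n);R=np.array(i['R']);t=np.array(i['t'])
  c=P(0,100,60);q=R@c+t;u0,v0=i['fx']*q[0]/q[2]+i['cx'],i['fy']*q[1]/q[2]+i['cy']
  for D in(a,b):
    z=[]
    for u in range(int(u0)-3,int(u0)+5):
      for v in range(int(v0)-3,int(v0)+5):
        X=R.T@(np.array([(u-i['cx'])/i['fx'],(v-i['cy'])/i['fy'],1])*D[v,u]-t)
        if X[2]>.045: z.append(X)
    z=np.array(z); print(n,len(z),'cap top z med',np.median(z[:,2]),'p80',np.percentile(z[:,2],80),loc(z.mean(0)))
E
```

```text
t 15.7 local [-82.9 353.  218.6] f [0.2 0.5 0.6] q [0.65 0.35 1.54 0.   1.25 0.44] open 0.0002943792198161232
turn [-0.   0.1 -0.1]
turn [180.   -0.2  -0.2]
tool axes in press:
 [[ 0.002  0.001  1.   ]
 [ 0.002  1.    -0.001]
 [-1.     0.002  0.002]]
scene 63 cap top z med 0.06131557980116275 p80 0.062254630328610346 [  1.3 101.5  61.1]
scene 52 cap top z med 0.05670951461460516 p80 0.057439790553524925 [-0.2 99.3 56.6]
top 58 cap top z med 0.06020161501904213 p80 0.061788111259441926 [ -4.2 100.8  79.3]
top 59 cap top z med 0.05611888736370493 p80 0.057510730659443295 [ -0.3 100.5  55.7]
```

View pics/s10.png

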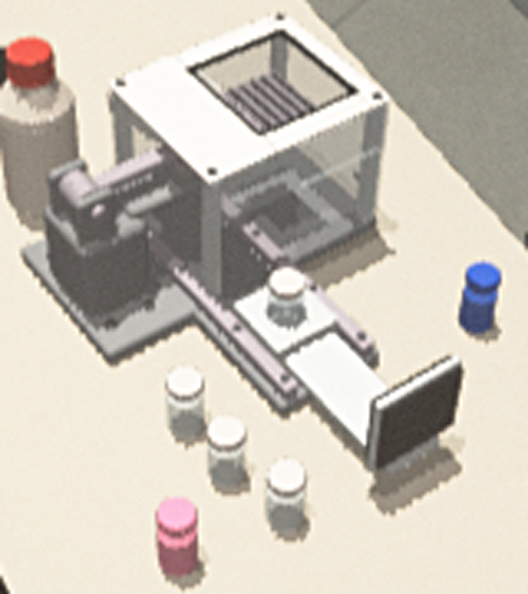

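View pics/t10.png

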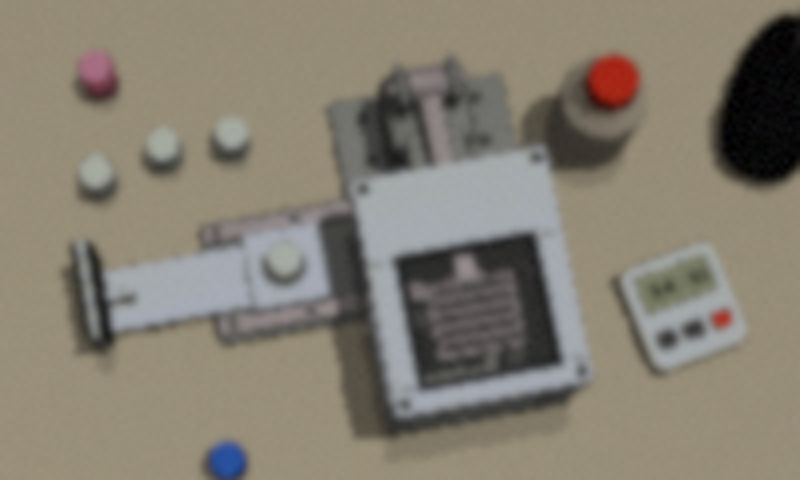

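The shuttle is back at its start position and the vial stands upright. The cap top is about 4.5 mm lower, but the depth is noisy. I'll average several frames against the nest block's top (28 mm), where a home cap should be 27.5 mm higher.

```bash
python3 - <<'E'
from h import *
def pts(n,D):
  i=robot.camera_info(n);R=np.array(i['R']);t=np.array(i['t'])
  v,u=np.mgrid[0:384,0:512]; X=np.stack([(u-i['cx'])/i['fx']*D,(v-i['cy'])/i['fy']*D,D],-1).reshape(-1,3)
  X=(X-t)@R; return ((X-O)@Rp*1000)[D.ravel()>0]
def m(n,D):
  L=pts(n,D); r=np.hypot(L[:,0],L[:,1]-100)
  cap=L[(r<7)&(L[:,2]>45)&(L[:,2]<75),2]
  nest=L[(r>15)&(abs(L[:,0])<19)&(abs(L[:,1]-100)<19)&(L[:,2]>20)&(L[:,2]<36)&(L[:,0]<-5),2]
  return np.median(cap),np.median(nest),len(cap),len(nest)
for n,f in(("scene","scene0.npy"),("top","top0.npy")):
  print(n,'before',np.round(m(n,np.load(f)),2))
  D=np.mean([robot.read_camera(n)[1] for _ in range(12)],0)
  print(n,'after',np.round(m(n,D),2))
print(robot.observe()['time'])
E
```

```text
scene before [61.51 28.76 33.   37.  ]
scene after [56.76 29.28 31.   33.  ]
top before [60.4  28.66 27.   57.  ]
top after [55.76 28.26 25.   54.  ]
17.0
```

Averaged, the cap top is 27.5 mm above the nest block in both views, so it's fully home. Handing in.

```bash
python3 -c "
from cell import robot
robot.hand_in()"
```

```text
the job is handed in; nothing more can be done
```

I pressed the cap home on the vial, let the lever spring back, and pushed the shuttle all the way back out. The job is handed in; it reports no verdict. It took about 17 s of the 56 s.

- **Shuttle in:** I pushed the outer pad with closed fingertips until it stopped hard at 21 N, 133 mm along the press's y. About 132.5 mm was expected.
- **Capping:** I pressed the lever through the window until it went hard at 45 N. The tip was 82 mm above the desk, slightly lower than I expected. I held it briefly and let go, and the camera showed the lever back up.
- **Shuttle out:** I pushed the inner pad until the outer stop held at 14 N, then backed the arm well clear.

**Last checks:**
- **Cap:** averaged depth puts its top 27.5 mm above the nest block in both the scene and top views, which is the fully home value. A single-frame check had given a drop of only 4.1 to 4.6 mm instead of 5, which I put down to depth noise.
- **Everything else:** the final pictures show the vial upright in its nest. The other vials, timer and bottle look unmoved, and the arm touches nothing.

The robot never appeared to touch the guard or the vial. That is from forces and pictures, since I had no direct contact reading for either.

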